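# Tip a strap plate out of its tray and lay it on the surface plate

## Task

The thin slotted strap plate lies sunk in a slippery storage tray where fingers cannot get at its edges: find by touch which end has the hollow under it, press that end down so that the plate tips and stays tipped by itself with its other end up in the air, and let go of it. Then take it by the raised end and lay it flat and lengthwise in the middle of the granite surface plate, bringing it all the way down and level before you let go; leave the loose things on the bench where they are.

Things in the scene. Friction and masses are not known exactly. Their poses are not given: they have to be found in the camera images.
- strap_mid (a point): centre of the strap plate: a thin flat dark metal bar with slots, 36 x 204 x 5 mm, about 0.22 kg, loose. Its own y axis runs along the length (ends at y = -102 and +102 mm), x across the width, z out of the upper face. At the start it lies level in the tray, lengthwise and centred, upper face 1 mm below the tray's rim
- tray_top (a point): middle of the tray's bridge, a cross rib 10 mm long that the plate rests on, 44 mm over the bench; x along the tray, z up. Pressed 90 mm from here the plate is firm at the end over the block; at the hollow end it gives way under less than 1 N. Pressed down some 20 mm and released, it slides into the well to the end wall and stays tipped about 20 degrees, other end some 30 mm above the rim
- tray: grey plastic tray, fixed, very slippery, 252 (x) x 56 x 50 mm high; origin under its middle. Inside 46 mm wide and 242 mm long: the plate has 5 mm at each side, 19 mm at each end. Below the plate one end (+x or -x, it varies and this pose does not tell) is filled by a solid block level with the bridge; the other is an empty well, its floor about 39 mm below the bridge
- slab_top (a point): dark grey granite surface plate, fixed, 260 long (x axis) x 130 wide (y axis) x 25 mm high; this point is the middle of its upper face, z up
- pliers: red-handled pliers lying on the bench, loose bystander, 55 x 174 x 15 mm; origin under the middle
- brush: flat brush with a wooden handle, loose bystander, 35 x 197 x 10 mm; origin under the middle
- tin: round green and white tin, loose bystander, 70 mm across, 26 mm high; origin under the middle
- tape: yellow tape measure, loose bystander, 58 x 72 x 31 mm; origin under the middle
- injector: metal injector lying down, loose bystander, 24 x 144 x 34 mm; origin under the middle

How it is judged:
By the outcome, as a careful person would: the job done as asked, in the order asked, and still so for the second after the job is handed in, with the robot touching nothing.
It also fails if it takes over 53 s, if anything falls off the work surface, if the arm or the gripper's body presses on something with over 40 N, if the wrist force passes 120 N, or if a joint passes its speed limit or range.

## Robot

A 7-joint arm with a two-finger parallel gripper is mounted at the origin on a cart in front of the work surface, level with it; the furniture and walls round the work are solid. World frame = base frame: x ahead of the robot, y to its left, z up, the work surface at z = 0. Lengths are in m, angles in rad, forces in N, time in s.
With the tool pointing down it reaches from about 0.4 to 0.875 m from the base axis. Payload 6.5 kg.
Tool frame: the origin (TCP) lies at the very end of the fingers, on their centre line; the grasp point (between the pads) lies behind it (robot.pinch_z is the z of the grasp point in the tool frame, in m); z points along the fingers, x is the direction in which the jaws open and shut, and the axes are right-handed (so a half turn about z gives the same grasp; the last joint's range is limited). The gripper opens to 85 mm and grips with 20 to 120 N. Pads are 22 mm wide; open, the fingers measure 114 mm over their backs; the gripper's body (76 mm by 85 mm) begins 54 mm behind the grasp point. The pads swing forward as they close: fully open they stand 13 mm farther back than shut.
Start: joints at [-1.35, 0.536, -0.004, 1.538, 0.003, 1.067, -0.071], TCP at [0.184, 0.623, 0.205] pointing down, gripper open.
Joint ranges: [-2.7, 2.7], [-0.37, 2.16], [-1.27, 1.26], [0.24, 2.4], [-1.31, 4.45], [0.19, 1.91], [-2.76, 2.76]. Speed limits (rad/s): [2.39, 2.39, 3.14, 3.14, 3.14, 3.14, 3.14].

## Interface

Orientations are given as [roll, pitch, yaw] about the fixed x, y, z axes, in that order (R = Rz(yaw) Ry(pitch) Rx(roll)).
In Python, from plant import robot gives the robot as it stands.
- The arm moves only by the tool play_rows, never from a script. Its argument "increments" is a list of rows, each a list of 5 numbers: the shift along the tool's x, y, z in m, then the turn about the tool's z in rad, then the closure in counts, from 0 (fully open) to 255 (shut). A call has 1 to 20 rows; each row shifts and turns the commanded pose from where the row before left it, along the tool's axes as they then stand; what a row does not reach is not made up. A row lasts 1/10 s, in which the tool goes at most 50 mm and 8.59 degrees, less where a joint would pass 70% of its speed; a pose out of reach is approached as far as the arm can. A call is refused whole if a number of a shift passes 0.05 or a number of a turn 0.15, either way. A call with a gripper value outside its range is refused whole. The fingers move at their own pace and stop on an object; the grip force is fixed at half the most. Time passes only in rows, so rows that do not move let the fingers close. It gives the time, the measured TCP pose, the force and the opening at its end, in the units of the state.
- robot.get_state(): the state, without advancing time (a new reading comes with each control period).
- robot.get_image(name): name is "scene" or "top" or "wrist"; returns a dict with "img" (400x640x3 uint8, red, green, blue), "mtx" (3x3 intrinsics, pixels), "k1" (the pictures are not rectified: a ray, as slopes to the right and down, at radius r is drawn at 1 + k1 r^2 times it, then the intrinsics apply), "pose" (4x4, takes a point from camera to world coordinates). Camera axes: x right, y up, looking along -z (the intrinsics and any distortion apply to the point x, -y, -z); pixel columns grow to the right and rows downward; lengths in m; the calibration is good to about 2 mm. A picture is of the moment at which its call begins. There is no depth.
- robot.hand_in(): hands the job in, once; it reports no verdict.
Trained networks look in the newest picture that a camera, given by its name, has taken for a name from the list of things; names that differ only in an ending like _2 or _b are one class to them, and where a whole thing is asked for, a point or a joint stands for the part that bears it (a point fixed in the world has none). Each returns a list of dicts, best first, with "score" (0 to 1); they miss things now and then, are a little off and sometimes report something else, mostly with a low value. They report only what shows in the picture. A call takes as long as a camera call.
- robot.spot_in(label, camera): "pixel" ([column, row] in pixels, amid what is visible of it).
- robot.silhouettes(label, camera): "region" (400x640 bool, what is visible of it) and "pixel" ([column, row] in pixels, amid what is visible of it).
The state is a dict: "t": time; "joint_pos": joint angles; "dq": joint speeds; "joint_torque": joint torques, N m; "position": TCP position; "orientation": TCP orientation; "contact_force": force on the tool from outside, world axes, zero at the start; "torque": the same for the moment, N m; "grip_width": finger opening in m.
Only numpy, scipy, OpenCV 4.12 (cv2) and the standard library are available. Lean on these libraries where they do the work, as an engineer would, in place of code of your own. Each camera call takes 0.05 s, during which the arm holds its last target. There are 200 camera calls.

## Working session

There is one attempt and no reset: what is moved stays moved. The work goes in short steps, Python scripts to look and compute and a tool call to move; the robot and the scene stay as the last step left them, time stands still between calls to the robot, and variables do not carry over. Pictures are saved under pics/ and viewed, about 8 in all and at most 12, crops included, and the job is handed in when it is done.

Besides the shell and the picture viewer there is one more tool, called after "Emit:" in YAML: its name, and indented under it one key for each argument. play_rows: Moves the arm, as the interface text tells. Its arguments: {"type":"object","properties":{"increments":{"type":"array","items":{"type":"array","items":{"type":"number"}}}},"required":["increments"]}

```bash
ls; mkdir -p pics; cat > h.py <<'E'
import numpy as np, cv2
from plant import robot
def ray(im,px):
    K=im["mtx"];k=im["k1"]
    d=np.array([(px[0]-K[0,2])/K[0,0],(px[1]-K[1,2])/K[1,1]]);u=d.copy()
    for _ in range(30): u=d/(1+k*(u@u))
    T=im["pose"];v=T[:3,:3]@np.array([u[0],-u[1],-1]);return T[:3,3],v/np.linalg.norm(v)
def onz(im,px,z):
    o,v=ray(im,px);return o+v*(z-o[2])/v[2]
def proj(im,p):
    T=im["pose"];c=T[:3,:3].T@(np.array(p)-T[:3,3]);u=np.array([c[0],-c[1]])/-c[2]
    u=u*(1+im["k1"]*(u@u));K=im["mtx"];return np.array([K[0,0]*u[0]+K[0,2],K[1,1]*u[1]+K[1,2]])
def tri(rs):
    A=sum(np.eye(3)-np.outer(v,v) for o,v in rs);b=sum((np.eye(3)-np.outer(v,v))@o for o,v in rs);return np.linalg.solve(A,b)
def save(im,n): cv2.imwrite(f"pics/{n}.png",im["img"][:,:,::-1])
E
python3 - <<'E'
from h import *
s=robot.get_state();print(s,robot.pinch_z)
ims={}
for c in ("scene","top"):
    im=robot.get_image(c);ims[c]=im;save(im,c+"0")
    print(c,im["pose"].round(3).tolist(),im["mtx"].tolist(),im["k1"])
    for l in ("strap_mid","tray","slab_top","pliers","brush","tin","tape","injector"):
        r=robot.silhouettes(l,c)
        for q in r[:2]:
            m=q["region"].astype(np.uint8);
            if m.sum()<5: continue
            cn=max(cv2.findContours(m,0,2)[0],key=cv2.contourArea)
            h={"strap_mid":.049,"tray":.05,"slab_top":.025}.get(l,.015)
            bx=cv2.boxPoints(cv2.minAreaRect(cn))
            print(c,l,round(q["score"],2),np.round(q["pixel"]),int(m.sum()),[onz(im,p,h)[:2].round(3).tolist() for p in bx])
a=np.hstack([ims["scene"]["img"],ims["top"]["img"]])
E
```

```text
pics
{'t': 0.0, 'joint_pos': array([-1.35020646,  0.53718851, -0.00443309,  1.53886039,  0.00259762,
        1.06730478, -0.07118983]), 'dq': array([-0.00019883, -0.00213257, -0.00052384,  0.00088217, -0.00024127,
       -0.0001525 ,  0.00063654]), 'joint_torque': array([-1.12507983e-03, -5.83411360e+01,  1.04827680e+00, -2.59099782e+01,
        1.23438786e-02,  9.67677974e-03,  2.56699690e-05]), 'position': array([0.18370065, 0.6227962 , 0.20420367]), 'orientation': array([3.14146326e+00, 1.75051819e-03, 1.28408251e+00]), 'contact_force': array([-0.04946077, -0.06811639,  0.51920594]), 'torque': array([-0.01094533,  0.00429187,  0.00716458]), 'grip_width': 0.08541100631809842} -0.0187
scene [[-0.912, 0.142, -0.385, 0.001], [-0.41, -0.377, 0.831, 1.473], [-0.027, 0.915, 0.402, 0.646], [0.0, 0.0, 0.0, 1.0]] [[448.1641478605233, 0.0, 317.7994964014426], [0.0, 448.1641478605233, 213.33544478037246], [0.0, 0.0, 1.0]] -0.08797995848495052
scene tray 0.94 [342. 216.] 1012 [[0.611, 0.267], [0.674, 0.108], [0.395, 0.134], [0.361, 0.279]]
scene slab_top 0.92 [327. 248.] 2301 [[0.593, 0.48], [
[... 1345 characters left out ...]
463, -0.178], [0.454, -0.124]]
top pliers 0.72 [365. 130.] 527 [[0.782, 0.159], [0.782, 0.09], [0.71, 0.091], [0.71, 0.16]]
top brush 0.85 [432. 269.] 667 [[0.381, 0.078], [0.382, -0.114], [0.348, -0.113], [0.347, 0.079]]
top tin 0.88 [368. 133.] 554 [[0.782, 0.162], [0.782, 0.09], [0.71, 0.091], [0.71, 0.162]]
top tin 0.54 [462. 209.] 651 [[0.627, -0.108], [0.633, -0.166], [0.464, -0.176], [0.457, -0.119]]
top tape 0.72 [209. 265.] 555 [[0.4, 0.583], [0.418, 0.511], [0.362, 0.495], [0.344, 0.566]]
top injector 0.68 [222. 192.] 303 [[0.634, 0.545], [0.638, 0.526], [0.517, 0.498], [0.513, 0.517]]
top injector 0.37 [368. 212.] 596 [[0.401, 0.185], [0.644, 0.166], [0.64, 0.105], [0.397, 0.125]]
```

View images.

```bash
python3 - <<'E'
import cv2
a=cv2.imread("pics/top0.png")[90:310,180:500];b=cv2.imread("pics/scene0.png")[160:310,230:430]
cv2.imwrite("pics/c1.png",cv2.resize(a,None,fx=2.5,fy=2.5,interpolation=3));cv2.imwrite("pics/c2.png",cv2.resize(b,None,fx=4,fy=4,interpolation=3))
E
```

```text
(no output)
```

View pics/c1.png

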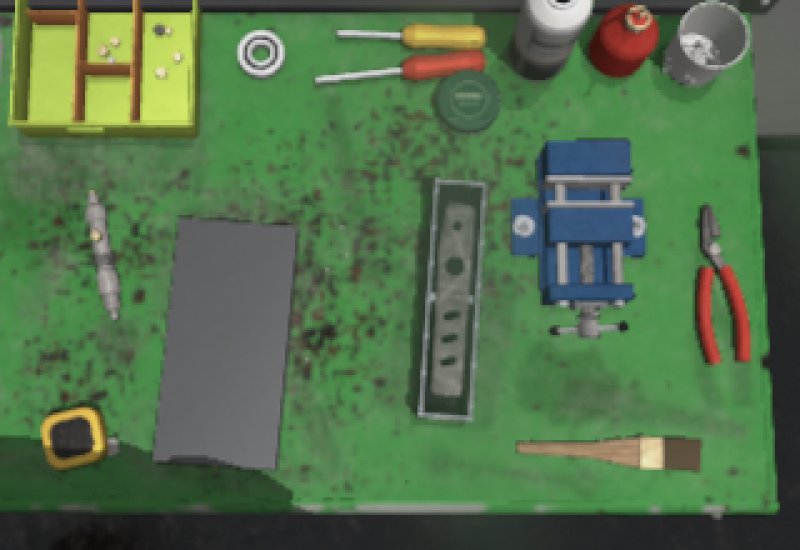

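View pics/c2.png

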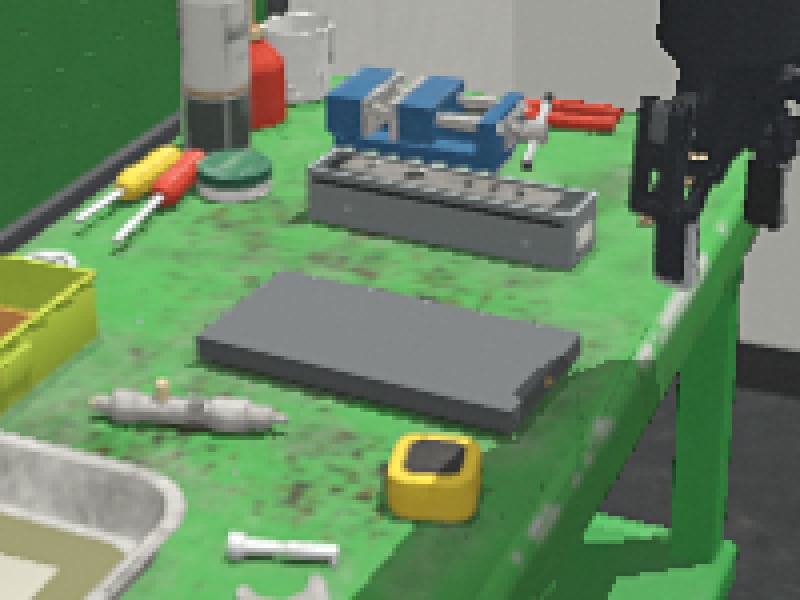

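```bash
cat >> h.py <<'E'
def plan(tgt,yaw,p=None,y0=None):
    s=robot.get_state();p=s["position"] if p is None else np.array(p);y0=s["orientation"][2] if y0 is None else y0
    R=lambda y:np.array([[np.cos(y),np.sin(y),0],[np.sin(y),-np.cos(y),0],[0,0,-1]])
    d=np.array(tgt)-p
    return dict(turn=round(-(yaw-y0),4),in_old=(R(y0).T@d).round(4),in_new=(R(yaw).T@d).round(4))
E
python3 - <<'E'
from h import *
T=robot.get_image("top");S=robot.get_image("scene")
t=lambda p:(p[0]/2.5+180,p[1]/2.5+90)
s=lambda p:(p[0]/4+230,p[1]/4+160)
def both(name,tp,sp,z):
    P=[]
    for a,b in zip(tp,sp):
        q=onz(T,t(a),z);P.append(q)
        if b: print(name,q.round(4)[:2],'tri',tri([ray(T,t(a)),ray(S,s(b))]).round(4))
        else: print(name,q.round(4)[:2])
    P=np.array(P);c=P.mean(0);L=(P[0]+P[1]-P[2]-P[3])/2
    print(name,'c',c.round(4),'len',np.linalg.norm(L[:2]).round(4),'yaw',np.arctan2(L[1],L[0]).round(4))
both('slab',[(178,217),(297,225),(276,468),(155,461)],[(200,340),(285,272),(580,336),(515,408)],.025)
both('tray',[(435,180),(487,184),(471,418),(418,415)],[(310,171),(328,148),(597,191),(573,233)],.05)
both('strap',[(446,203),(475,205),(461,396),(432,393)],[None]*4,.049)
for l in("strap_mid","slab_top"):
    q=robot.silhouettes(l,"top")[0];cn=max(cv2.findContours(q["region"].astype(np.uint8),0,2)[0],key=cv2.contourArea)
    z=.049 if l[1]=='t' else .025
    w=np.array([onz(T,p[0],z)[:2] for p in cn]);m=cv2.minAreaRect((w*1000).astype(np.float32));print(l,m)
c=np.array([.52,.147])
E
```

```text
slab [0.6125 0.4378] tri [0.6114 0.4377 0.0212]
slab [0.604  0.3096] tri [0.603  0.3092 0.0217]
slab [0.3468 0.3284] tri [0.3466 0.3287 0.021 ]
slab [0.3537 0.4543] tri [0.3536 0.4542 0.0253]
slab c [0.4793 0.3825 0.025 ] len 0.2586 yaw -0.0682
tray [0.6479 0.1624] tri [0.6482 0.162  0.0463]
tray [0.6437 0.1074] tri [0.6492 0.1088 0.0472]
tray [0.3982 0.1277] tri [0.3971 0.1274 0.0508]
tray [0.4012 0.1819] tri [0.4006 0.1808 0.034 ]
tray c [0.5227 0.1449 0.05  ] len 0.2469 yaw -0.0804
strap [0.6232 0.151 ]
strap [0.6211 0.1203]
strap [0.4206 0.1375]
strap [0.4236 0.1673]
strap c [0.5222 0.144  0.049 ] len 0.2008 yaw -0.0836
strap_mid ((524.7169189453125, 147.8452911376953), (36.84861373901367, 203.34722900390625), 84.54192352294922)
slab_top ((480.76922607421875, 384.2107849121094), (135.55650329589844, 262.00482177734375), 85.54931640625)
```

```bash
python3 - <<'E'
from h import *
print(plan([.434,.1535,.1],1.489), plan([.613,.1385,.1],1.489,[.434,.1535,.1],1.489))
E
```

```text
{'turn': np.float64(-0.205), 'in_old': array([-0.38  ,  0.3728,  0.1051]), 'in_new': array([-0.4479,  0.2877,  0.1051])} {'turn': -0.0, 'in_old': array([-0.0003,  0.1796,  0.    ]), 'in_new': array([-0.0003,  0.1796,  0.    ])}
```

Emit:
play_rows:
  increments:
    - [0,0,0,-0.1025,255]
    - [0,0,0,-0.1025,255]
    - [-0.028,0.018,0,0,255]
    - [-0.028,0.018,0,0,255]
    - [-0.028,0.018,0,0,255]
    - [-0.028,0.018,0,0,255]
    - [-0.028,0.018,0,0,255]
    - [-0.028,0.018,0,0,255]
    - [-0.028,0.018,0,0,255]
    - [-0.028,0.018,0,0,255]
    - [-0.028,0.018,0,0,255]
    - [-0.028,0.018,0.01,0,255]
    - [-0.028,0.018,0.01,0,255]
    - [-0.028,0.018,0.01,0,255]
    - [-0.028,0.018,0.015,0,255]
    - [-0.028,0.018,0.015,0,255]
    - [0,0,0.02,0,255]
    - [0,0,0.02,0,255]
    - [0,0,0,0,255]
    - [0,0,0,0,255]

```text
t: 3.1
position: [0.403, 0.2123, 0.1054]
orientation: [-3.141, 0.0, 1.489]
contact_force: [1.0, 0.1, 0.0]
grip_width: -0.0002
```

Emit:
play_rows:
  increments:
    - [-0.014,0.009,0,0,255]
    - [-0.014,0.009,0,0,255]
    - [-0.014,0.009,0,0,255]
    - [-0.014,0.009,0,0,255]
    - [0,0,0.015,0,255]
    - [0,0,0.015,0,255]
    - [0,0,0.012,0,255]
    - [0,0,0.005,0,255]
    - [0,0,0,0,255]
    - [0,0,0,0,255]

```text
t: 4.1
position: [0.4347, 0.1537, 0.0586]
orientation: [3.141, -0.0, 1.489]
contact_force: [0.5, -0.7, 0.4]
grip_width: 0.0002
```

```bash
python3 - <<'E'
from h import *
w=robot.get_image("wrist");save(w,"w1");print(robot.get_state()["contact_force"])
cs=[];
u=np.array([.9966,-.082]);n=np.array([.082,.9966]);c=np.array([.5235,.146])
img=w["img"][:,:,::-1].copy()
for a,b in((-126,-28),(-126,28),(126,28),(126,-28)):
    p=proj(w,[*(c+a/1e3*u+b/1e3*n),.05]);cv2.circle(img,tuple(int(v) for v in p),4,(0,0,255),1)
cv2.imwrite("pics/w1.png",img)
E
```

```text
[-0.13646449 -0.83679118 -0.31829182]
```

View pics/w1.png

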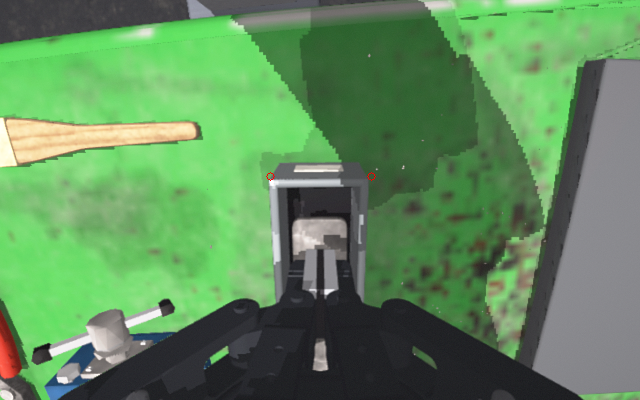

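Emit:
play_rows:
  increments:
    - [0,0,0.006,0,255]
    - [0,0,0.002,0,255]
    - [0,0,0.002,0,255]
    - [0,0,0.001,0,255]
    - [0,0,0.001,0,255]
    - [0,0,0,0,255]

```text
t: 4.75
position: [0.4343, 0.1534, 0.046]
orientation: [-3.142, 0.0, 1.489]
contact_force: [-0.2, 0.1, -0.3]
grip_width: -0.0001
```

Emit:
play_rows:
  increments:
    - [0,0,0.002,0,255]
    - [0,0,0.001,0,255]
    - [0,0,0.001,0,255]
    - [0,0,0,0,255]

```text
t: 5.15
position: [0.4342, 0.1534, 0.042]
orientation: [-3.141, 0.0, 1.489]
contact_force: [0.1, -0.5, 0.3]
grip_width: 0.0
```

Emit:
play_rows:
  increments:
    - [0,0,0.004,0,255]
    - [0,0,0.004,0,255]
    - [0,0,0.004,0,255]
    - [0,0,0.004,0,255]
    - [0,0,0,0,255]
    - [0,0,0,0,255]

```text
t: 5.75
position: [0.4342, 0.1533, 0.026]
orientation: [-3.141, 0.0, 1.489]
contact_force: [0.4, 0.5, 0.6]
grip_width: 0.0002
```

```bash
python3 - <<'E'
from h import *
w=robot.get_image("scene");save(w,"s1");im=w["img"][:,:,::-1][130:280,230:430]
cv2.imwrite("pics/s1.png",cv2.resize(im,None,fx=4,fy=4,interpolation=3))
E
```

```text
(no output)
```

View pics/s1.png

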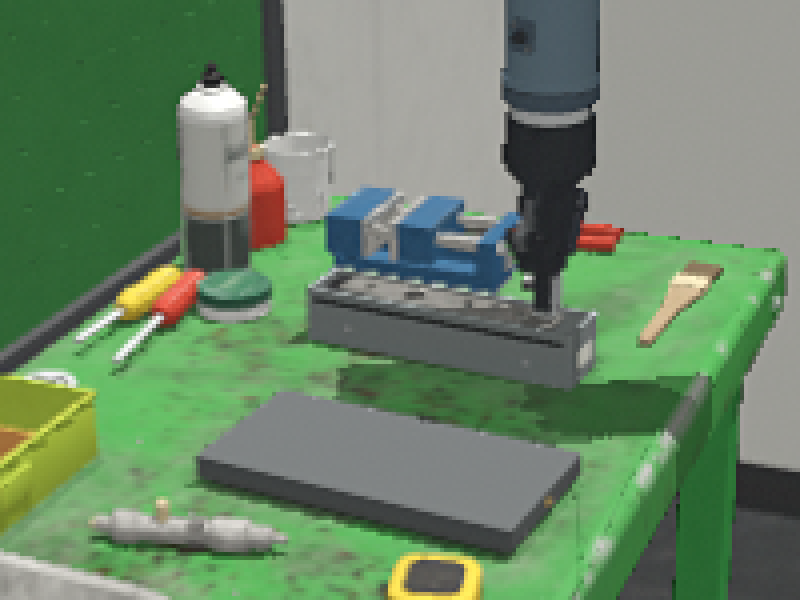

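```bash
python3 - <<'E'
from h import *
w=robot.get_image("wrist");t=robot.get_image("top")
p=robot.get_state()["position"];print(p,proj(w,p),proj(t,p),w["pose"].round(3).tolist())
a=cv2.resize(w["img"][100:400,150:490],None,fx=1.3,fy=1.3);b=cv2.resize(t["img"][140:270,320:400],(240,390),interpolation=2)
cv2.imwrite("pics/s2.png",np.hstack([a,b])[:,:,::-1])
E
```

```text
[0.43446312 0.15345213 0.02622196] [321.34444964 244.26782735] [357.48300959 243.40214719] [[0.082, -0.949, -0.305, 0.355], [0.997, 0.078, 0.024, 0.159], [0.001, -0.306, 0.952, 0.195], [0.0, 0.0, 0.0, 1.0]]
```

View pics/s2.png

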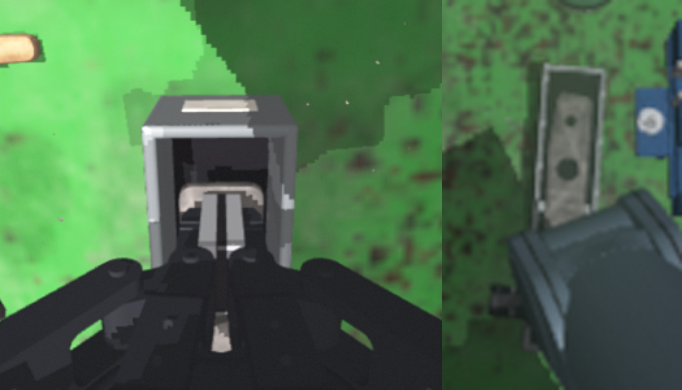

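Emit:
play_rows:
  increments:
    - [0,0,-0.01,0,255]
    - [0,0,-0.02,0,255]
    - [0,0,-0.03,0,255]
    - [0,0,-0.03,0,255]
    - [0,0,-0.03,0,255]
    - [0.03,0,-0.03,0,255]
    - [0.04,0,0,0,255]
    - [0.04,0,0,0,255]
    - [0.03,0,0,0,255]

```text
t: 6.8
position: [0.4456, 0.2958, 0.1775]
orientation: [3.14, -0.002, 1.491]
contact_force: [-0.1, -0.1, 0.1]
grip_width: -0.0
```

```bash
python3 - <<'E'
from h import *
w=robot.get_image("scene");t=robot.get_image("top")
u=np.array([.9966,-.082]);c=np.array([.5235,.146])
for r,z in((102,.049),(102,.072),(90,.08)):print(proj(w,[*(c+r/1e3*u),z]),proj(t,[*(c+r/1e3*u),z]))
a=cv2.resize(w["img"][170:240,290:390],None,fx=5,fy=5,interpolation=2);b=cv2.resize(t["img"][140:270,320:400],(215,350),interpolation=2)
cv2.imwrite("pics/s3.png",np.hstack([a,b])[:,:,::-1])
E
```

```text
[316.13930717 200.43580999] [363.43412272 170.50047398]
[315.95106153 194.39276256] [364.2255317  168.55995144]
[318.87237276 192.79187102] [364.18057998 172.42134108]
```

View pics/s3.png

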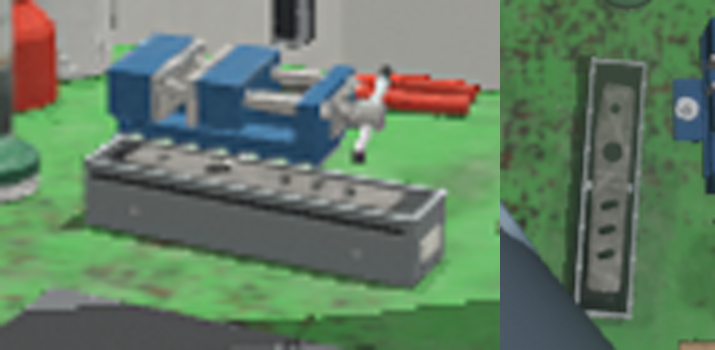

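```bash
python3 - <<'E'
from h import *
w=robot.get_image("wrist");w["pose"]=np.array([[0.082, -0.949, -0.305, 0.355], [0.997, 0.078, 0.024, 0.159], [0.001, -0.306, 0.952, 0.195],[0,0,0,1]])
u=np.array([.9966,-.082]);n=np.array([.082,.9966]);c=np.array([.5235,.146])
for z in(.05,.049,.04,.03,.024,.015):print(z,[proj(w,[*(c+r/1e3*u+b/1e3*n),z]).round() for r in(-126,-102) for b in (-18,18)])
s=cv2.imread("pics/s1.png");s0=cv2.imread("pics/scene0.png")[130:280,230:430]
now=robot.get_image("scene")["img"][:,:,::-1][130:280,230:430]
f=lambda a:cv2.resize(a,None,fx=4,fy=4,interpolation=3)[200:400,280:640]
cv2.imwrite("pics/cmp.png",np.vstack([s[200:400,280:640],f(now)]))
E
```

```text
0.05 [array([282., 195.]), array([361., 195.]), array([284., 243.]), array([359., 243.])]
0.049 [array([282., 194.]), array([360., 194.]), array([284., 242.]), array([359., 242.])]
0.04 [array([284., 189.]), array([358., 189.]), array([286., 234.]), array([357., 234.])]
0.03 [array([286., 184.]), array([356., 184.]), array([288., 227.]), array([355., 227.])]
0.024 [array([287., 181.]), array([355., 181.]), array([289., 223.]), array([354., 223.])]
0.015 [array([289., 177.]), array([353., 177.]), array([290., 217.]), array([352., 217.])]
```

View pics/cmp.png

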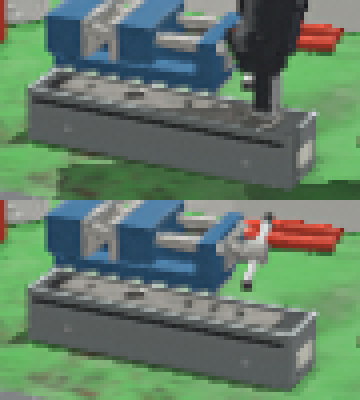

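Emit:
play_rows:
  increments:
    - [-0.035,0,0,0,255]
    - [-0.036,0,0,0,255]
    - [-0.036,0,0.02,0,255]
    - [-0.036,0,0.02,0,255]
    - [0,0,0.03,0,255]
    - [0,0,0.03,0,255]
    - [0,0,0.02,0,255]
    - [0,0,0.007,0,255]
    - [0,0,0,0,255]
    - [0,0,0.006,0,255]
    - [0,0,0.006,0,255]
    - [0,0,0.006,0,255]
    - [0,0,0.006,0,255]
    - [0,0,0,0,255]
    - [0,0,0,0,255]
    - [0,0,0,0,255]
    - [0,0,0,0,255]

```text
t: 8.7
position: [0.4343, 0.1505, 0.0253]
orientation: [3.141, -0.0, 1.489]
contact_force: [0.9, 0.2, 0.6]
grip_width: 0.0001
```

```bash
python3 - <<'E'
from h import *
w=robot.get_image("wrist");save(w,"w3");s=robot.get_image("scene");t=robot.get_image("top")
print(robot.get_state()["position"],w["pose"].round(3).tolist())
a=cv2.resize(w["img"][130:330,220:420],None,fx=2,fy=2);b=cv2.resize(s["img"][175:225,300:390],(720,400),interpolation=2)[:,:390]
cv2.imwrite("pics/s4.png",np.hstack([a,b])[:,:,::-1])
E
```

```text
[0.43418847 0.15048646 0.02523389] [[0.082, -0.949, -0.305, 0.355], [0.997, 0.078, 0.024, 0.156], [0.001, -0.306, 0.952, 0.195], [0.0, 0.0, 0.0, 1.0]]
```

View pics/s4.png

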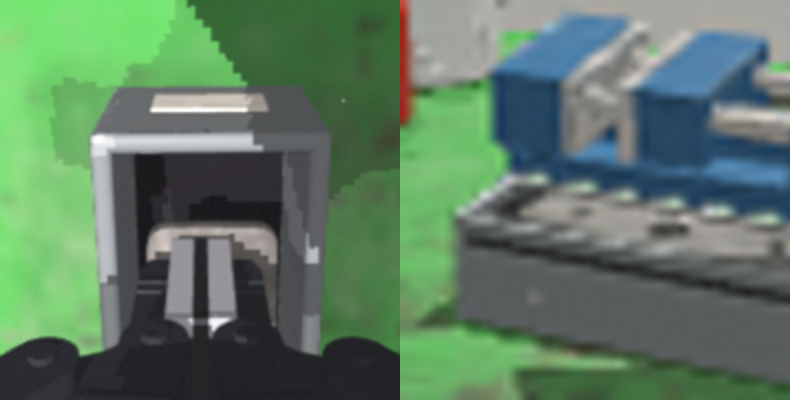

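```bash
python3 - <<'E'
from h import *
w=robot.get_image("wrist");s=robot.get_image("scene");p=robot.get_state()["position"]
print(p,proj(w,p),proj(s,p),proj(s,p+[0,0,.024]))
print(tri([ray(w,(320,249)),ray(s,(366.5,208.5))]))
for x in robot.silhouettes("strap_mid","wrist")[:1]: ys,xs=np.nonzero(x["region"]);print(x["score"],xs.min(),xs.max(),ys.min(),ys.max())
print(robot.get_state()["contact_force"])
E
```

```text
[0.43411317 0.15044875 0.02518058] [321.18436103 243.83450723] [366.1807554  215.70449229] [366.2949486  209.18658142]
[0.42953385 0.15083196 0.05040144]
0.76 293 358 240 370
[0.54558135 0.45297448 0.3285467 ]
```

Emit:
play_rows:
  increments:
    - [0,0,0.002,0,255]
    - [0,0,0,0,255]
    - [0,0,0,0,255]

```text
t: 9.3
position: [0.434, 0.1504, 0.023]
orientation: [-3.141, 0.0, 1.489]
contact_force: [0.3, 0.1, -0.5]
grip_width: 0.0001
```

Emit:
play_rows:
  increments:
    - [0,0,0.002,0,255]
    - [0,0,0.002,0,255]
    - [0,0,0,0,255]

```text
t: 9.6
position: [0.4339, 0.1503, 0.0188]
orientation: [-3.141, 0.0, 1.489]
contact_force: [-0.7, 0.1, 0.8]
grip_width: -0.0
```

```bash
python3 - <<'E'
from h import *
w=robot.get_image("wrist");s=robot.get_image("scene");t=robot.get_image("top");p=robot.get_state();print(p["contact_force"],p["torque"],p["joint_torque"])
for n,i in(("wrist",w),("scene",s),("top",t)):
  for x in robot.silhouettes("strap_mid",n)[:1]: ys,xs=np.nonzero(x["region"]);print(n,x["score"],xs.min(),xs.max(),ys.min(),ys.max())
u=np.array([.9966,-.082]);c=np.array([.5235,.146])
print([proj(w,[*(c-.102*u),z]).round() for z in(.049,.03,.02)])
cv2.imwrite("pics/s5.png",np.hstack([cv2.resize(w["img"][130:330,220:420],(400,400)),cv2.resize(s["img"][165:235,290:390],(400,280),interpolation=2)[:,:].repeat(1,0) if 0 else cv2.resize(s["img"][165:235,300:370],(400,400),interpolation=2)])[:,:,::-1])
E
```

```text
[-0.35084731 -0.23671313 -0.49903409] [-0.06531846  0.0103842   0.01866027] [ 9.86637315e-03 -4.53372645e+01  2.19431072e+00 -1.29982540e+01
  8.30516859e-03 -2.88612710e-02  4.25084972e-04]
wrist 0.68 293 358 243 370
scene 0.48 316 369 198 212
top 0.64 354 369 170 215
[array([328., 247.]), array([327., 231.]), array([327., 224.])]
```

View pics/s5.png

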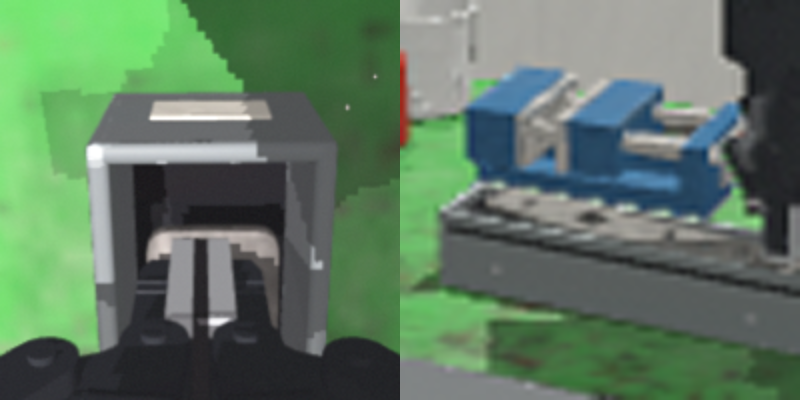

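```bash
python3 - <<'E'
from h import *
s=robot.get_image("scene");t=robot.get_image("top")
p=np.array([.1837,.6228,.2042]);tx=np.array([np.cos(1.284),np.sin(1.284),0]);ty=np.array([np.sin(1.284),-np.cos(1.284),0])
for dz in(0,.013,.04):
  for sx in(-1,1):print(dz,sx,[proj(s,p+sx*e*tx+[0,0,dz]).round(1) for e in(.043,.057)])
# pixels of fingers at start, lowest dark pixels
im=cv2.imread("pics/scene0.png")[200:240,385:435].mean(2).astype(int);
for r in range(0,40,2):print(200+r,' '.join('%3d'%v for v in im[r,::2]))
E
```

```text
0 -1 [array([418.3, 233.3]), array([421.4, 231.1])]
0 1 [array([397.8, 248. ]), array([394.2, 250.6])]
0.013 -1 [array([418.7, 228. ]), array([421.8, 225.8])]
0.013 1 [array([398.1, 242.4]), array([394.5, 245. ])]
0.04 -1 [array([419.4, 216.8]), array([422.6, 214.7])]
0.04 1 [array([398.7, 230.6]), array([395. , 233.1])]
200 140 144  37  42  39  39  40  47  45  31  30  37  42  37 134 146  25  35  39  40  50 103 159 157 157
202 147 129  38  40  73  40  42  47  46  41  41  44  50  50 146 142  30  36  35  34  62 118 158 157 157
204 135 103  38  35 154  48  41  47  99  72  42  36  35 126 136 142  30  36  35  36  71 160 158 156 157
206 129  77  38  36  78  39  41  45  94  38  41  42 106 140 133 142  34  35  37  35  73 159 158 157 157
208 138  67  40  36  37  46  40  45 137  54  35 125 136 135 135 140  31  37  36  35  87 159 157 157 157
210 131  55  45  47  52  41  42  46  51  48  32 141 130 129 139 113  35  37  36  35  97 160 157 157 157
212 142  82  44  39  43  41  42  59  51  54  75 136 133 138 135 114  36  36  37  35  83 160 157 156 156
214 145 146 130 100  47  38  42  45  38  35 150 1
[... 602 characters left out ...]
  41  42 130 126 203 124  83  82  79  72 159 157 157 158 156 158 157 157 157
228 136 135 135 136 100  42  39  43 129 148 169  86  81  81  74  69 158 157 158 158 156 157 157 157 158
230 139 143 139 138 141 133 113  69 125 151 124  80  84  72  58 102 157 157 157 157 156 157 157 157 157
232 137 137 139 139 136 136 135 159 144 159  86  81  81  65  57 164 157 157 157 157 156 157 157 157 157
234 141 139 136 137 138 134 170 206 175 102  80  79  78  67  56 164 158 157 157 157 157 157 158 157 157
236 144 141 140 136 134 138 198 188 141  82  77  78  69  66  72 164 157 157 157 157 158 156 157 157 157
238 137 133 135 138 139 177 206 163  89  82  77  77  67  66  73 164 157 157 157 157 157 156 158 157 157
```

Emit:
play_rows:
  increments:
    - [0,0,0.002,0,255]
    - [0,0,0.002,0,255]
    - [0,0,0,0,255]

```text
t: 10.3
position: [0.4339, 0.1504, 0.0148]
orientation: [-3.141, 0.0, 1.489]
contact_force: [-0.9, 0.7, 0.4]
grip_width: 0.0
```

```bash
python3 - <<'E'
from h import *
w=robot.get_image("wrist");s=robot.get_image("scene");p=robot.get_state();print(p["contact_force"])
for n in("wrist","scene","top"):
  for x in robot.silhouettes("strap_mid",n)[:1]: ys,xs=np.nonzero(x["region"]);print(n,x["score"],xs.min(),xs.max(),ys.min(),ys.max())
E
```

```text
[-0.46598122  0.51637213  0.77811986]
wrist 0.56 293 358 242 370
scene 0.69 316 362 197 210
top 0.85 354 369 170 215
```

Emit:
play_rows:
  increments:
    - [0,0,0.004,0,255]
    - [0,0,0.004,0,255]
    - [0,0,0,0,255]

```text
t: 10.85
position: [0.4336, 0.1503, 0.0065]
orientation: [-3.141, 0.0, 1.489]
contact_force: [0.1, 0.5, 0.6]
grip_width: 0.0002
```

```bash
python3 - <<'E'
from h import *
w=robot.get_image("wrist");s=robot.get_image("scene");p=robot.get_state();print(p["contact_force"])
for n in("wrist","scene","top"):
  for x in robot.silhouettes("strap_mid",n)[:1]: ys,xs=np.nonzero(x["region"]);print(n,x["score"],xs.min(),xs.max(),ys.min(),ys.max())
u=np.array([.9966,-.082]);c=np.array([.5235,.146])
for z in(.049,.055,.06,.065,.07):print(z,proj(s,[*(c+.102*u),z]).round(1))
E
```

```text
[ 0.23236424 -0.10371044 -0.35811397]
wrist 0.55 294 358 244 370
scene 0.53 316 356 195 209
top 0.85 354 369 170 215
0.049 [316.1 200.4]
0.055 [316.1 198.9]
0.06 [316.  197.6]
0.065 [316.  196.2]
0.07 [316.  194.9]
```

Emit:
play_rows:
  increments:
    - [0,0,0.004,0,255]
    - [0,0,0.004,0,255]
    - [0,0,0.003,0,255]
    - [0,0,0,0,255]
    - [0,0,0,0,255]
    - [0,0,0,0,255]

```text
t: 11.7
position: [0.4341, 0.1504, -0.0039]
orientation: [3.142, 0.0, 1.489]
contact_force: [0.2, 0.2, 0.4]
grip_width: 0.0001
```

```bash
python3 - <<'E'
from h import *
w=robot.get_image("wrist");s=robot.get_image("scene");t=robot.get_image("top");p=robot.get_state();print(p["contact_force"])
for n in("wrist","scene","top"):
  for x in robot.silhouettes("strap_mid",n)[:1]: ys,xs=np.nonzero(x["region"]);print(n,x["score"],xs.min(),xs.max(),ys.min(),ys.max())
cv2.imwrite("pics/s6.png",np.hstack([cv2.resize(w["img"][130:330,220:420],(400,400)),cv2.resize(s["img"][165:235,300:370],(400,400),interpolation=2)])[:,:,::-1])
E
```

```text
[0.10844129 0.97309888 0.27271847]
wrist 0.56 293 358 231 365
scene 0.6 323 353 195 209
top 0.8 353 369 179 217
```

View pics/s6.png

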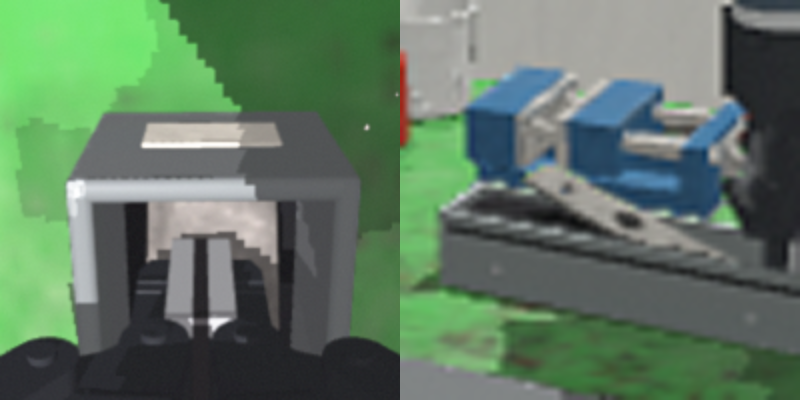

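Emit:
play_rows:
  increments:
    - [0,0,-0.01,0,255]
    - [0,0,-0.02,0,255]
    - [0,0,-0.035,0,255]
    - [0,0,-0.04,0,255]
    - [0,0.02,-0.04,0,255]
    - [0,0.03,-0.02,0,200]
    - [0,0.03,0,0,75]
    - [0,0.03,0,0,75]
    - [0,0.01,0,0,75]
    - [0,0,0,0,75]
    - [0,0,0,0,75]

```text
t: 13.1
position: [0.5522, 0.1407, 0.1609]
orientation: [-3.14, 0.0, 1.489]
contact_force: [-0.7, 0.6, -0.4]
grip_width: 0.06
```

```bash
python3 - <<'E'
from h import *
w=robot.get_image("wrist");save(w,"w7");np.savez("w7.npz",**{k:w[k] for k in("img","mtx","k1","pose")});s=robot.get_image("scene")
p=robot.get_state();print(p["position"],p["grip_width"])
for n in("wrist","scene","top"):
  for x in robot.silhouettes("strap_mid",n)[:1]:
    m=x["region"].astype(np.uint8);ys,xs=np.nonzero(m);print(n,x["score"],xs.min(),xs.max(),ys.min(),ys.max())
    if n=="wrist":
        for r in range(ys.min(),ys.max()+1,12):
            q=xs[ys==r];print(r,q.min(),q.max()) if len(q) else 0
u=np.array([.9966,-.082]);n_=np.array([.082,.9966]);c=np.array([.5235,.146])
for r,z in((70,.08),(57,.0755),(0,.049),(-121,.012)):print(r,z,[proj(w,[*(c+r/1e3*u+b*n_),z]).round() for b in(-.018,.018)],proj(s,[*(c+r/1e3*u),z]).round())
E
```

```text
[0.55206721 0.14093665 0.16095697] 0.060405900781227775
scene 0.62 322 353 194 209
top 0.8 353 369 179 217
70 0.08 [array([303., 248.]), array([346., 248.])] [324. 194.]
57 0.0755 [array([303., 231.]), array([346., 231.])] [327. 195.]
0 0.049 [array([303., 158.]), array([345., 158.])] [342. 205.]
-121 0.012 [array([303.,  12.]), array([345.,  12.])] [374. 221.]
```

Emit:
play_rows:
  increments:
    - [0,-0.03,-0.02,0,75]
    - [0,-0.03,-0.02,0,75]
    - [0,0,0,0,75]
    - [0,0,0,0,75]

```text
t: 13.75
position: [0.4938, 0.1459, 0.2017]
orientation: [3.14, -0.001, 1.49]
contact_force: [-0.1, -0.2, -0.2]
grip_width: 0.0611
```

```bash
python3 - <<'E'
from h import *
w=robot.get_image("wrist");np.savez("w8.npz",**{k:w[k] for k in("img","mtx","k1","pose")})
t=robot.get_image("top")
p=robot.get_state();print(p["position"],p["grip_width"])
u=np.array([.9966,-.082]);n_=np.array([.082,.9966]);c=np.array([.5235,.146])
for r,z in((70,.08),(57,.0755)):print(r,z,[proj(w,[*(c+r/1e3*u+b*n_),z]).round() for b in(-.018,.018)],proj(t,[*(c+r/1e3*u),z]).round(1))
a=cv2.imread("pics/w7.png")[100:300,220:420];b=w["img"][100:300,220:420,::-1]
cv2.imwrite("pics/s8.png",cv2.resize(np.hstack([a,b]),None,fx=2,fy=2,interpolation=2))
E
```

```text
[0.49416717 0.14540416 0.20084609] 0.06022056454008239
70 0.08 [array([305., 282.]), array([341., 282.])] [363.6 180. ]
57 0.0755 [array([305., 269.]), array([341., 269.])] [363.1 185.4]
```

View pics/s8.png

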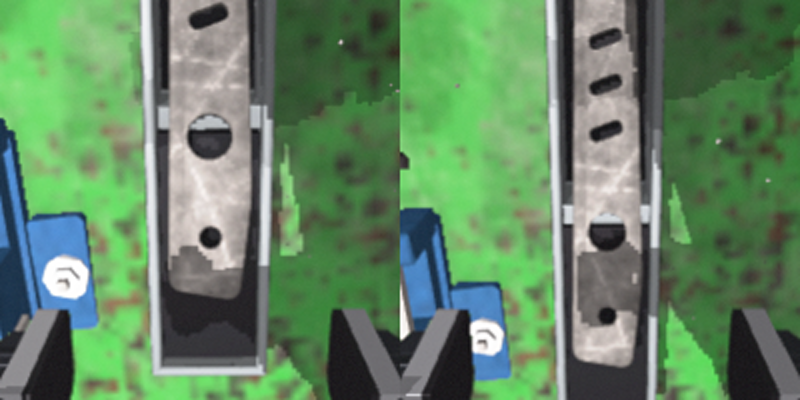

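```bash
python3 - <<'E'
from h import *
A=dict(np.load("w7.npz"));B=dict(np.load("w8.npz"))
f=A["mtx"][0,0];print("f",f,A["mtx"][:2,2],"depth tip",f*.0603/127.5)
T=A["pose"];tcp=np.array([.5521,.1409,.1610]);print("tcp depth",-(T[:3,:3].T@(tcp-T[:3,3])))
g=lambda x,y:(220+x/2,100+y/2)
for nm,a,b in(("end",(205,294),(203,361)),("L",(170,290),(174,357)),("R",(240,298),(232,366)),("small",(210,237),(208,316)),("big",(210,137),(207,232))):
    print(nm,tri([ray(A,g(*a)),ray(B,g(*b))]).round(4))
# tip candidates: inner pad points at +-30mm, front -11mm / 0, various z behind
R=np.array([[np.cos(1.489),np.sin(1.489),0],[np.sin(1.489),-np.cos(1.489),0],[0,0,-1]]).T
R=np.array([[.0817,.9967,0],[.9967,-.0817,0],[0,0,-1]])
for y in(-.011,0,.011):
  for dz in(0,.02,.035,.045): print(y,dz,[proj(A,tcp+R.T@np.array([sx*.0301,y,-dz])).round() for sx in(-1,1)])
E
```

```text
f 329.5702999328819 [319.91465185 202.20592323] depth tip 0.15586736538002177
tcp depth [-0.00092286  0.02352426  0.18532375]
end [0.5981 0.1385 0.068 ]
L [0.5966 0.1232 0.0645]
R [0.5974 0.1534 0.0761]
small [0.5711 0.143  0.0699]
big [0.5318 0.146  0.0534]
-0.011 0 [array([267., 226.]), array([376., 226.])]
-0.011 0.02 [array([261., 241.]), array([383., 241.])]
-0.011 0.035 [array([255., 255.]), array([389., 255.])]
-0.011 0.045 [array([251., 265.]), array([393., 265.])]
0 0 [array([268., 244.]), array([375., 244.])]
0 0.02 [array([262., 261.]), array([381., 261.])]
0 0.035 [array([257., 276.]), array([387., 276.])]
0 0.045 [array([253., 288.]), array([391., 288.])]
0.011 0 [array([269., 261.]), array([374., 261.])]
0.011 0.02 [array([263., 280.]), array([380., 280.])]
0.011 0.035 [array([258., 296.]), array([385., 296.])]
0.011 0.045 [array([254., 309.]), array([390., 309.])]
```

Emit:
play_rows:
  increments:
    - [0.025,0,0,0,141]
    - [0.03,0,0,0,141]
    - [0.03,0,0.02,0,141]
    - [0.03,0,0.03,0,141]
    - [0.03,0,0.03,0,141]
    - [0.03,0,0.03,0,141]
    - [0.03,0,0.03,0,141]
    - [0,0,0.02,0,141]
    - [0,0,0.02,0,141]
    - [0,0,0.01,0,141]
    - [0,0,0,0,141]
    - [0,0,0,0,141]

```text
t: 15.05
position: [0.5112, 0.3497, 0.0114]
orientation: [3.141, -0.0, 1.488]
contact_force: [0.1, -0.3, 0.5]
grip_width: 0.0385
```

Emit:
play_rows:
  increments:
    - [0,0,0.005,0,141]
    - [0,0,0.004,0,141]
    - [0,0,0.002,0,141]
    - [0,0,0.001,0,141]
    - [0,0,0,0,141]

```text
t: 15.55
position: [0.5106, 0.3498, -0.0009]
orientation: [-3.142, 0.0, 1.489]
contact_force: [-0.5, 0.4, -0.4]
grip_width: 0.0385
```

Emit:
play_rows:
  increments:
    - [0,0,0.001,0,141]
    - [0,0,0.001,0,141]
    - [0,0,0.001,0,141]
    - [0,0,0,0,141]

```text
t: 15.95
position: [0.5108, 0.35, -0.0024]
orientation: [3.142, -0.0, 1.489]
contact_force: [-3.6, -2.6, 14.1]
grip_width: 0.0382
```

Emit:
play_rows:
  increments:
    - [0,0,-0.02,0,75]
    - [0,0,-0.04,0,75]
    - [0,0,-0.04,0,75]
    - [-0.02,0.009,-0.02,0,75]
    - [-0.026,0.0115,0,0,75]
    - [-0.026,0.0115,0,0,75]
    - [-0.026,0.0115,0,0,75]
    - [-0.026,0.0115,0,0,75]
    - [-0.026,0.0115,0,0,75]
    - [-0.026,0.0115,0,0,75]
    - [-0.026,0.0115,0,0,75]
    - [0,0,0,0,75]
    - [0,0,0,0,75]

```text
t: 17.25
position: [0.5834, 0.1407, 0.1161]
orientation: [3.142, -0.0, 1.487]
contact_force: [-0.8, 0.4, 0.6]
grip_width: 0.0601
```

```bash
python3 - <<'E'
from h import *
print(plan([.5833,.1408,.0413],1.489))
n="top"
x=robot.silhouettes("strap_mid",n)[0];ys,xs=np.nonzero(x["region"]);print(x["score"],xs.min(),xs.max(),ys.min(),ys.max())
E
```

```text
{'turn': np.float64(-0.0016), 'in_old': array([ 0.0001, -0.0002,  0.0748]), 'in_new': array([ 0.0001, -0.0002,  0.0748])}
0.7 351 365 215 254
```

Emit:
play_rows:
  increments:
    - [0,0,0.025,0,75]
    - [0,0,0.025,0,75]
    - [0,0,0.015,0,75]
    - [0,0,0.007,0,75]
    - [0,0,0.003,0,75]
    - [0,0,0,0,75]
    - [0,0,0,0,130]
    - [0,0,0,0,255]
    - [0,0,0,0,255]
    - [0,0,0,0,255]
    - [0,0,0,0,255]
    - [0,0,0,0,255]

```text
t: 18.5
position: [0.5844, 0.1414, 0.0418]
orientation: [3.139, -0.001, 1.489]
contact_force: [0.9, 0.6, 6.9]
grip_width: 0.0325
```

Emit:
play_rows:
  increments:
    - [0,0,0,0,130]
    - [0,0,0,0,75]
    - [0,0,0,0,75]
    - [0,0,0,0,75]

```text
t: 18.9
position: [0.5828, 0.1411, 0.0407]
orientation: [-3.141, 0.0, 1.489]
contact_force: [-0.2, -0.4, -0.0]
grip_width: 0.0602
```

```bash
python3 - <<'E'
from h import *
s=robot.get_image("scene");w=robot.get_image("wrist");p=robot.get_state();print(p["position"],p["contact_force"],p["grip_width"])
np.savez("w9.npz",**{k:w[k] for k in("img","mtx","k1","pose")})
for n in("wrist","scene"):
  for x in robot.silhouettes("strap_mid",n)[:1]:
    ys,xs=np.nonzero(x["region"]);print(n,x["score"],xs.min(),xs.max(),ys.min(),ys.max())
    if n=="wrist":
      for r in range(ys.min(),ys.max(),15):
        q=xs[ys==r];print(r,q.min(),q.max())
u=np.array([.9966,-.082]);n_=np.array([.082,.9966]);c=np.array([.5235,.146])
for r in(-10,20,40,60,74):
  z=.0495+.364*(r+5)/1e3;print(r,[proj(w,[*(c+r/1e3*u+b*n_),z]).round() for b in(-.018,.018)])
g=cv2.cvtColor(w["img"],cv2.COLOR_RGB2GRAY)
for r in range(150,330,12):print(r,' '.join('%3d'%v for v in g[r,266:378:4]))
E
```

```text
[0.58307373 0.14115999 0.04087923] [ 0.60174456 -0.34128172  0.74480658] 0.06036841268237384
wrist 0.64 283 357 0 300
0 287 353
15 286 354
30 286 354
45 286 354
60 286 354
75 286 356
90 286 355
105 286 355
120 285 355
135 284 356
150 285 356
165 284 356
180 284 356
195 283 357
210 284 356
225 283 355
240 283 353
255 283 351
270 284 349
285 285 347
scene 0.45 326 352 195 208
-10 [array([284., 117.]), array([359., 117.])]
20 [array([284., 184.]), array([359., 184.])]
40 [array([283., 229.]), array([360., 229.])]
60 [array([283., 274.]), array([360., 274.])]
74 [array([283., 306.]), array([360., 306.])]
150 238 236  93 125 118 218 225 223 225  55  75  80  77  76  75  76  74  72  54 202 179 166 162  55  67 108 107 110
162 233 238 126  91  87 232 245 236 213  36  66  62  62  64  60  62  63  61  58 209 192 185 174  44  59  91 147 112
174 226 239 157  85  85 232 193 194 199 221 227 127  28  62  60  60 124 211 204 203 199 197 190  49  58  99 153 110
186 183 240 187  52  72 197 180 174 196 221 246 224 216 206 195 192 203 183 175 176 181 181 184  54  59 105 110 109
198 156 220 181  57  62 203 
[... 547 characters left out ...]
 120
258 191 168 144 115  52 185 180 169 162 187 203 213 219 213 211 204 215 223 186 160 145 139  32  33  61 104 108 121
270 159 145 143 128  55 182 176 189 182 182 171 166 201 204 207 202 210 214 228 202  91  62  44  43  76 141 142 116
282 149 151 142 136  67  91  97 101 110 118 116 113 115 110 107  97  95  94  95  93  90  43  39  40  84 143 136 119
294 194 189 139 140  73  43  46  86 138 139 126  97  88  85  87  88  77  79  90  82  65  41  42  41  92 143 126 118
306 194 180 136 140  86  38  40  40  40  42  43  42  42  43  42  42  42  42  41  41  40  41  41  38 102 141 115 101
318 147 135 169 233 122  63  62  61  61  62  61  58  41  37  39  38  41  40  40  39  37  38  40  39 118 142  98  82
```

Emit:
play_rows:
  increments:
    - [0,-0.003,0.003,0,75]
    - [0,0,0,0,75]
    - [0,0,0,0,130]
    - [0,0,0,0,255]
    - [0,0,0,0,255]
    - [0,0,0,0,255]
    - [0,0,0,0,255]
    - [0,0,0,0,255]

```text
t: 19.9
position: [0.5805, 0.1415, 0.0383]
orientation: [3.141, -0.0, 1.489]
contact_force: [-0.4, -0.3, 1.6]
grip_width: 0.0334
```

Emit:
play_rows:
  increments:
    - [0,0,-0.005,0,255]
    - [0,0.002,-0.01,0,255]
    - [0,0.002,-0.015,0,255]
    - [0,0.002,-0.02,0,255]
    - [0,0,-0.025,0,255]
    - [0,0,-0.025,0,255]
    - [0,0,-0.02,0,255]
    - [0,0,-0.01,0,255]
    - [0,0,0,0,255]
    - [0,0,0,0,255]

```text
t: 20.9
position: [0.5858, 0.1409, 0.1674]
orientation: [-3.141, 0.0, 1.489]
contact_force: [0.2, -0.6, -1.5]
grip_width: 0.033
```

```bash
python3 - <<'E'
from h import *
s=robot.get_image("scene");w=robot.get_image("wrist");p=robot.get_state();print(p["position"],p["contact_force"],p["torque"],p["grip_width"])
for n in("wrist","scene","top"):
  for x in robot.silhouettes("strap_mid",n)[:1]:
    m=x["region"].astype(np.uint8);ys,xs=np.nonzero(m);print(n,x["score"],xs.min(),xs.max(),ys.min(),ys.max())
    for r in np.linspace(ys.min(),ys.max(),7).astype(int):
        q=xs[ys==r];print(r,q.min(),q.max())
T=p["position"]+[0,0,.029]
for a in(0,10,20,30,45):
  th=np.radians(a);d=np.array([-.9966*np.cos(th),.082*np.cos(th),-np.sin(th)])
  q=T+d*.186;print(a,q.round(3),proj(w,q).round(),proj(s,q).round(),proj(w,T).round(),proj(s,T).round())
E
```

```text
[0.58537779 0.14075044 0.16679965] [ 1.06508942  0.61957405 -1.83151351] [ 0.02867968 -0.09911457  0.02755444] 0.033160643809974084
wrist 0.75 283 356 0 308
0 287 352
51 286 353
102 286 354
154 284 355
205 283 356
256 285 351
308 332 339
scene 0.69 326 373 160 188
160 326 328
164 326 335
169 334 343
174 343 354
178 349 360
183 358 370
188 368 372
top 0.7 351 365 215 254
215 354 357
221 353 364
228 352 364
234 351 364
241 351 363
247 351 362
254 353 361
0 [0.4   0.156 0.196] [ 322. -229.] [377. 169.] [321. 269.] [325. 162.]
10 [0.403 0.156 0.164] [ 322. -154.] [376. 179.] [321. 269.] [325. 162.]
20 [0.411 0.155 0.132] [321. -93.] [373. 187.] [321. 269.] [325. 162.]
30 [0.425 0.154 0.103] [321. -41.] [369. 195.] [321. 269.] [325. 162.]
45 [0.454 0.152 0.064] [321.  24.] [361. 204.] [321. 269.] [325. 162.]
```

Emit:
play_rows:
  increments:
    - [0.015,-0.003,0,-0.009,255]
    - [0.025,-0.004,0,0,255]
    - [0.028,-0.0046,0,0,255]
    - [0.028,-0.0046,0,0,255]
    - [0.028,-0.0046,0,0,255]
    - [0.028,-0.0046,0,0,255]
    - [0.028,-0.0046,0,0,255]
    - [0.025,-0.004,0.01,0,255]
    - [0.02,-0.0033,0.01,0,255]
    - [0.0093,-0.002,0.01,0,255]
    - [0,0,0.02,0,255]
    - [0,0,0.02,0,255]
    - [0,0,0.015,0,255]
    - [0,0,0,0,255]
    - [0,0,0,0,255]

```text
t: 22.65
position: [0.5645, 0.3772, 0.0831]
orientation: [-3.142, 0.0, 1.497]
contact_force: [-0.0, 1.4, -0.9]
grip_width: 0.0332
```

```bash
python3 - <<'E'
from h import *
s=robot.get_image("scene");t=robot.get_image("top");w=robot.get_image("wrist");p=robot.get_state();print(p["contact_force"],plan([.5633,.3774,.0],1.498))
for n in("wrist","top","scene"):
  for x in robot.silhouettes("strap_mid",n)[:1]:
    m=x["region"].astype(np.uint8);ys,xs=np.nonzero(m);print(n,x["score"],xs.min(),xs.max(),ys.min(),ys.max())
  for x in robot.silhouettes("slab_top",n)[:1]:
    if n=="wrist":
      ys,xs=np.nonzero(x["region"]);print('slab',x["score"],[(r,xs[ys==r].min(),xs[ys==r].max()) for r in np.linspace(ys.min(),ys.max(),6).astype(int)])
cv2.imwrite("pics/w10.png",w["img"][:,:,::-1])
E
```

```text
[ 0.22581193  0.61407814 -1.79458914] {'turn': np.float64(-0.0002), 'in_old': array([-0.0007, -0.0018,  0.0844]), 'in_new': array([-0.0007, -0.0018,  0.0844])}
wrist 0.79 283 356 0 308
slab 0.84 [(np.int64(0), np.int64(218), np.int64(425)), (np.int64(52), np.int64(221), np.int64(421)), (np.int64(105), np.int64(225), np.int64(417)), (np.int64(157), np.int64(229), np.int64(412)), (np.int64(210), np.int64(234), np.int64(407)), (np.int64(263), np.int64(250), np.int64(389))]
top 0.6 260 268 245 258
scene 0.88 301 355 209 244
```

Emit:
play_rows:
  increments:
    - [0,-0.001,0.01,0,255]
    - [0,-0.001,0.008,0,255]
    - [0,0,0.006,0,255]
    - [0,0,0.006,0,255]
    - [0,0,0.006,0,255]
    - [0,0,0.006,0,255]
    - [0,0,0.006,0,255]
    - [0,0,0.006,0,255]
    - [0,0,0,0,255]

```text
t: 24.0
position: [0.5617, 0.3777, 0.0282]
orientation: [-3.14, 0.0, 1.498]
contact_force: [1.3, 1.2, 0.9]
grip_width: 0.0328
```

Emit:
play_rows:
  increments:
    - [0,0,0.006,0,255]
    - [0,0,0.006,0,255]
    - [0,0,0.005,0,255]
    - [0,0,0.004,0,255]
    - [0,0,0.003,0,255]
    - [0,0,0.002,0,255]
    - [0,0,0,0,255]
    - [0,0,0,0,255]

```text
t: 24.8
position: [0.5621, 0.3775, 0.0031]
orientation: [-3.141, 0.0, 1.498]
contact_force: [1.5, -1.6, 1.3]
grip_width: 0.0329
```

```bash
python3 - <<'E'
from h import *
s=robot.get_image("scene");t=robot.get_image("top");w=robot.get_image("wrist");p=robot.get_state();print(p["position"],p["contact_force"],p["grip_width"])
for n in("wrist","top","scene"):
  for x in robot.silhouettes("strap_mid",n)[:1]:
    m=x["region"].astype(np.uint8);ys,xs=np.nonzero(m);print(n,x["score"],[(r,xs[ys==r].min(),xs[ys==r].max()) for r in np.linspace(ys.min(),ys.max(),6).astype(int)])
  if n=="wrist":
    x=robot.silhouettes("slab_top",n)[0];ys,xs=np.nonzero(x["region"]);print('slab',x["score"],[(r,xs[ys==r].min(),xs[ys==r].max()) for r in np.linspace(ys.min(),ys.max(),6).astype(int)])
c=np.array([.480,.3835]);u=np.array([.9973,-.073])
for r in(-.102,.102):print(r,proj(s,[*(c+r*u),.03]).round(1),proj(t,[*(c+r*u),.03]).round(1),proj(w,[*(c+r*u),.03]).round(1))
E
```

```text
[0.56205372 0.37754173 0.00315962] [ 1.16440448 -1.03747685  1.82002221] 0.033404644899444294
wrist 0.85 [(np.int64(0), np.int64(278), np.int64(366)), (np.int64(59), np.int64(280), np.int64(363)), (np.int64(118), np.int64(280), np.int64(362)), (np.int64(178), np.int64(280), np.int64(360)), (np.int64(237), np.int64(282), np.int64(355)), (np.int64(297), np.int64(333), np.int64(339))]
slab 0.85 [(np.int64(0), np.int64(165), np.int64(483)), (np.int64(67), np.int64(171), np.int64(475)), (np.int64(135), np.int64(179), np.int64(466)), (np.int64(203), np.int64(186), np.int64(457)), (np.int64(271), np.int64(195), np.int64(447)), (np.int64(339), np.int64(280), np.int64(362))]
top 0.44 [(np.int64(246), np.int64(263), np.int64(264)), (np.int64(250), np.int64(262), np.int64(266)), (np.int64(254), np.int64(261), np.int64(265)), (np.int64(258), np.int64(261), np.int64(271)), (np.int64(262), np.int64(260), np.int64(272)), (np.int64(266), np.int64(263), np.int64(269))]
scene 0.82 [(np.int64(234), np.int64(305), np.int64(308)), (np.int64(237), np.int64(304), np.int64(321)), (np.int64(240), np.int64(308), np.int64(333)), (np.int64(244), np.int64(323), np.int64(347)), (np.int64(247), np.int64(335), np.int64(358)), (np.int64(251), np.int64(353), np.int64(357))]
-0.102 [358.  248.8] [266.3 264.9] [ 322.2 -218.1]
0.102 [297.2 235.3] [273.7 187.8] [321.3 302.1]
```

Emit:
play_rows:
  increments:
    - [0.0005,0.001,0.001,0,255]
    - [0,0.001,0.001,0,255]
    - [0,0,0.001,0,255]
    - [0,0,0.001,0,255]
    - [0,0,0,0,255]

```text
t: 25.65
position: [0.564, 0.3777, -0.0013]
orientation: [-3.141, 0.001, 1.498]
contact_force: [-1.6, -2.2, 0.6]
grip_width: 0.0329
```

Emit:
play_rows:
  increments:
    - [0,0,0.001,0,255]
    - [0,0,0.001,0,255]
    - [0,0,0,0,255]

```text
t: 25.95
position: [0.5641, 0.3778, -0.0016]
orientation: [-3.141, 0.0, 1.498]
contact_force: [-5.7, -3.3, 12.9]
grip_width: 0.0329
```

Emit:
play_rows:
  increments:
    - [0,0,0,0,150]
    - [0,0,0,0,120]
    - [0,0,0,0,100]
    - [0,0,0,0,75]
    - [0,0,0,0,75]
    - [0,0,-0.005,0,75]
    - [0,0,-0.01,0,75]
    - [0,0,-0.03,0,75]
    - [0,0,-0.04,0,75]
    - [0,0,-0.04,0,75]
    - [0,0,-0.04,0,75]
    - [0,-0.03,-0.02,0,75]
    - [0,-0.03,0,0,75]
    - [0,-0.03,0,0,75]
    - [0,0,0,0,75]
    - [0,0,0,0,75]

```text
t: 27.55
position: [0.4746, 0.3849, 0.1832]
orientation: [3.14, -0.001, 1.499]
contact_force: [0.6, -0.1, 0.2]
grip_width: 0.0606
```

```bash
python3 - <<'E'
from h import *
s=robot.get_image("scene");w=robot.get_image("wrist");p=robot.get_state();print(p["t"],p["position"],p["contact_force"],p["grip_width"])
for l,z in(("strap_mid",.03),("slab_top",.025)):
  for x in robot.silhouettes(l,"wrist")[:1]:
    cn=max(cv2.findContours(x["region"].astype(np.uint8),0,2)[0],key=cv2.contourArea)
    wd=np.array([onz(w,q[0],z)[:2] for q in cn]);print(l,x["score"],cv2.minAreaRect((wd*1000).astype(np.float32)),(wd.min(0).round(4),wd.max(0).round(4)))
b=cv2.resize(s["img"][215:270,270:380],(400,200),interpolation=2)
a=cv2.resize(w["img"],(640,400))
o=np.zeros((600,640,3),np.uint8);o[:400]=a;o[400:,:400]=b
cv2.imwrite("pics/fin.png",o[:,:,::-1])
E
```

```text
27.65 [0.47599446 0.3841605  0.18268106] [ 0.50962557 -0.14819607  0.17128743] 0.06032235746718467
strap_mid 0.67 ((475.75335693359375, 384.41888427734375), (35.0818977355957, 203.43348693847656), 84.92147827148438) (array([0.3734, 0.3595]), array([0.5779, 0.4068]))
slab_top 0.56 ((479.79132080078125, 384.58001708984375), (131.79434204101562, 260.7924499511719), 85.68718719482422) (array([0.346 , 0.3105]), array([0.6132, 0.4587]))
```

View pics/fin.png

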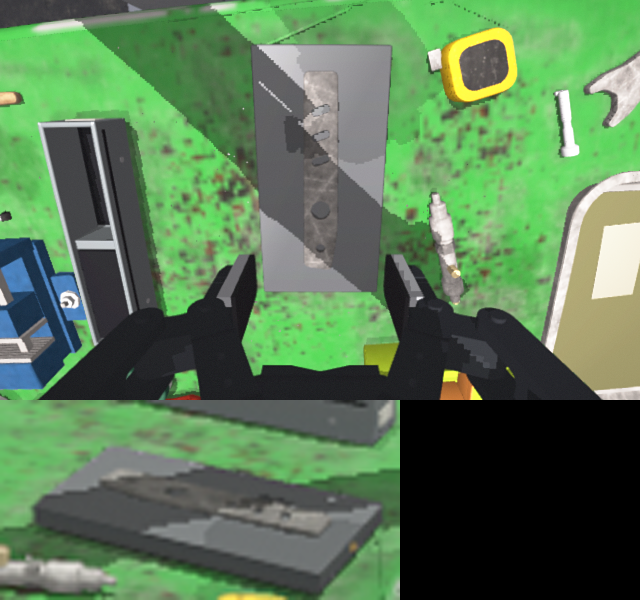

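```bash
python3 -c "
from plant import robot
print(robot.hand_in())"
```

```text
the job is handed in; nothing more can be done
None
```

The strap plate now lies flat and lengthwise in the middle of the granite plate. I handed the job in at about 27.7 s, with the gripper open and clear above it.

**What I did**
- **Finding the hollow:** the hollow is at the −x end, the one nearer the robot. That end gave way under less than 1 N; I did not probe the other end.
- **Tipping:** I pressed the −x end down until the plate slid into the well and stayed tipped about 20° by itself, then let go.
- **Laying it down:** I took it by the raised end, carried it over and lowered it until about 13 N of contact, then opened the fingers.

**Last checks (one wrist picture)**

| Check | Result |
|---|---|
| Offset from slab centre, lengthwise | about 4 mm |
| Offset across | under 1 mm |
| Yaw relative to slab | about 0.8° |
| Tin, pliers, brush | not looked at again after the start |
| Tape, injector | look undisturbed in the last pictures |

**What disagreed**
- **Finger length:** the fingertips turned out about 27 mm short of the stated TCP. The first press therefore never reached the plate, so I measured the offset by touching the slab lightly (about 14 N).
- **First grip:** it closed to 32.5 mm instead of 36, because the plate tapers near that end. I opened and gripped again 3 mm lower.
- **Level before release:** I could not tell whether the plate or the fingertips took the final 13 N. The gripped end may have dropped about 1 mm when I let go.

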